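# Rock a tight relay out of its socket

### The arm

A 7-joint arm with a two-finger parallel gripper is mounted at the origin on a cart in front of the work surface, level with it; the furniture and walls round the work are solid. World frame = base frame: x ahead of the robot, y to its left, z up, the work surface at z = 0. Lengths are in m, angles in rad, forces in N, time in s.
With the tool pointing down it reaches from about 0.4 to 0.85 m from the base axis. Payload 10.4 kg.
Tool frame: the origin (TCP) lies between the finger pads; the fingertips stand r.nose_length ahead of it and the grasp point (between the pads) lies 6 mm ahead of it (r.nose_length is the distance from the TCP to the fingertips, in m); z points along the fingers, x is the direction in which the jaws open and shut, and the axes are right-handed (so a half turn about z gives the same grasp; the last joint's range is limited). The gripper opens to 87 mm and grips with 3 to 60 N. Pads are 19 mm wide; open, the fingers measure 117 mm over their backs; the gripper's body (75 mm by 190 mm) begins 51 mm behind the grasp point.
Start: joints at [1.154, 0.332, -0.065, 1.46, 0.022, 1.35, -0.088], TCP at [0.24, -0.577, 0.248] pointing down, gripper open.
Joint ranges: [-2.6, 2.6], [-0.5, 2.12], [-1.47, 1.34], [0.16, 2.42], [-1.27, 4.41], [0.06, 2.06], [-2.6, 2.6]. Speed limits (rad/s): [2.22, 2.22, 2.79, 2.79, 3.14, 3.14, 3.14].

### API

Orientations are given as a unit quaternion [x, y, z, w].
In Python, from bench import r gives the robot as it stands. The module is installed in compiled form; this text tells all that it offers.
- The arm moves only by the shell command python3 -m creep 'ROWS' [OPENING] [FORCE]. ROWS is JSON, a list of rows, each an object of numbers: "x", "y", "z": the shift along the world's x, y, z in m; "spin": the turn about the world's z in degrees. In form: [{"x": .., "y": .., "z": .., "spin": ..}, ...]. A call has 1 to 12 rows; each row is the pose to reach, as a shift and turn from the pose commanded when the call began; what a row does not reach only later rows make up. A row lasts 1/8 s, in which the tool goes at most 62.5 mm and 10.7 degrees, less where a joint would pass 70% of its speed; a pose out of reach is approached as far as the arm can. A call with a gripper value outside its range is refused whole. OPENING is the finger opening in m, from 0 to 0.087, set as the call begins (- or left out, the last holds). The fingers move at their own pace and stop on an object; FORCE is the grip in N (left out, the last holds). Time passes only in rows, so rows that repeat a pose let the fingers close. It gives the time, the measured TCP pose, the force and the opening at its end, in the units of the state.
- r.read_state(): the state, without advancing time (a new reading comes with each control period).
- r.camera(name): name is "scene" or "top"; returns a dict with "pixels" (480x640x3 uint8, blue, green, red), "z_map" (480x640 float32, m along the optical axis (not along the pixel's ray), 0 where there is no reading), "K" (3x3 intrinsics, pixels), "k1" (the pictures are not rectified: a ray, as slopes to the right and down, at radius r is drawn at 1 + k1 r^2 times it, then the intrinsics apply), "R" (3x3) and "t" (3): a world point X has camera coordinates R X + t. Camera axes: x right, y down, z forward; pixel columns grow to the right and rows downward; lengths in m; the calibration is good to about 2 mm. A picture is of the moment at which its call begins.
- r.close_job(): hands the job in, once; it reports no verdict.
The state is a dict: "time": time; "joint_positions": joint angles; "joint_vel": joint speeds; "joint_torque": joint torques, N m; "ee_pos": TCP position; "eef_rot": TCP orientation; "ft_force": force on the tool from outside, world axes, zero at the start; "torque": the same for the moment, N m; "width": finger opening in m.
Only numpy, scipy, OpenCV 4.12 (cv2) and the standard library are available. Lean on these libraries where they do the work, as an engineer would, in place of code of your own. Each camera call takes 0.05 s, during which the arm holds its last target. There are 200 camera calls.

### The job

Take the orange-topped relay out of the grey heater controller. Pull the red-knobbed lock rod out to its middle click and leave it there, then work the tight relay loose by rocking it gently from side to side (left and right, never leaning it more than about ten degrees), so that first one foot and then the other climbs out of its clip. When both feet are free, lift the relay out and set it down, without dropping it, standing upright in the blue tray; do not disturb the vial.

Things in the scene. Friction and masses are not known exactly. Their poses are not given: they have to be found in the camera images.
- controller: Grey heater controller box, 130 (x) x 140 (y) x 50 mm high, fixed. Origin on the worktop under the middle of the relay socket in its top; +x to its rear (away from the red knob), +y to its left. It reaches 70 mm forward, 60 mm back, 70 mm to each side. The rod's flat steel yoke lies on it, 57 to 60 mm above the worktop, 28 to 39 mm left and right of the relay's middle.
- rod (a joint): Push-pull lock rod, m: 0 = fully in (start, yoke over the relay's lugs, relay locked), 0.014 = middle click (notches free the lugs by 2.5 mm), 0.028 = fully out (locked again). Pulling towards the controller's -x increases it. It takes about 5.5 N to leave a click; let go within 5 mm of a click it settles there.
- rod_knob (a point): Centre of the rod's red round knob: 26 mm diameter, 18 mm long, its axis along the controller's x, 58.5 mm above the worktop; it stands free 30 mm in front of the box (rod in). It can be pinched across y from above. It moves with the rod.
- relay: Plug-in relay, 0.25 kg: black flange, clear cover, orange top; 34 (x) x 50 (y) x 70 mm high. Origin at the centre of the flange's underside, 50 mm above the worktop when seated, axes then parallel to the controller's. Under the flange two brass feet (24 x 8 mm at y = +20 and -20 mm) reach 34 mm down; it can stand on them. Lugs stick out 6 mm left and right.
- relay_left (a point): Point on the flange's underside above the left (+y) foot, 50 mm above the worktop when seated. Each foot has two saw teeth held by a spring clip: it clicks and stays about 6 mm and again 11 to 12 mm higher. Raising one foot past a click takes 12 to 18 N at the foot, forcing it down again over 30 N. With both at the second click the relay is free and lifts with under 13 N.
- relay_right (a point): The same above the right (-y) foot. A push of 9 to 14 N high on one side leans the relay away and raises the foot on the pushed side, the other foot holds. The pushed top edge moves on an arc: about 0.7 mm up per mm sideways; a finger that does not rise too drags it down. One click with the other foot down is a lean of 0.13 to 0.15 rad; then push from the other side, and so on.
- relay_top (a point): Centre of the relay's orange top, 70 mm above the relay's origin.
- tray: Shallow blue open tray, 120 x 120 x 16 mm, walls and floor 4 mm thick, fixed to the worktop. Origin under its centre, on the worktop. A relay standing in it has its origin 38 mm above the worktop.
- vial_0: Small clear vial with a black cap, 25 mm diameter x 60 mm, stands loose to the right behind the controller: leave it alone. Origin at its underside.

How it is judged:
On the way, in this order (a step that is already met when the one before it is completed fails the run):
1. the rod stands at its middle click, the relay still seated (value of joint rod between 0.0115 and 0.0165 m and z of relay in the frame of controller below 0.052 m), for 0.2 s.
2. one foot of the relay has been rocked up a click (over 4.5 mm) while the other is still down (under 2.5 mm) (((z of relay_left in the frame of controller above 0.0545 m and z of relay_right in the frame of controller below 0.0525 m) or (z of relay_right in the frame of controller above 0.0545 m and z of relay_left in the frame of controller below 0.0525 m))), for 0.1 s.
3. the other foot has been rocked up too: both stand over 4.5 mm up, the relay still in the socket (z of each of relay_left, relay_right in the frame of controller above 0.0545 m and z of relay in the frame of controller below 0.066 m), for 0.1 s.
At the end, for the whole second after the job is handed in: The relay stands upright (within 0.1 rad) and still on the floor of the blue tray, its origin within 45 mm of the tray's centre along each of the tray's sides and 35 to 41 mm above the worktop; the rod is at its middle click (11.5 to 16.5 mm) (x of relay in the frame of tray between -0.045 and 0.045 m and y of relay in the frame of tray between -0.045 and 0.045 m and z of relay in the frame of tray between 0.035 and 0.041 m and angle between relay's own z axis and vertical below 0.1 rad and linear speed of relay below 0.05 m/s and value of joint rod between 0.0115 and 0.0165 m); the robot touches nothing.
It fails at once if the relay leans more than 0.25 rad (about 14 degrees) while its feet are in the socket (angle between relay's own z axis and vertical above 0.25 rad and horizontal distance between relay and controller below 0.03 m and z of relay in the frame of controller below 0.08 m).
It fails at once if the relay is dropped into the tray (faster than 0.5 m/s just above its floor) (linear speed of relay above 0.5 m/s and z of relay in the frame of tray below 0.054 m and horizontal distance between relay and tray below 0.09 m).
It fails at once if the vial is moved by more than 20 mm (distance of vial_0 from where it was at the start of the episode above 0.02 m).
It also fails if it takes over 72 s, if anything falls off the work surface, if the arm or the gripper's body presses on something with over 40 N, if the wrist force passes 120 N, or if a joint passes its speed limit or range.

## Working session

There is one attempt and no reset: what is moved stays moved. The work goes in short steps, Python scripts to look and compute and a shell command to move; the robot and the scene stay as the last step left them, time stands still between calls to the robot, and variables do not carry over. Pictures are saved under pics/ and viewed, about 8 in all and at most 12, crops included, and the job is handed in when it is done.

```bash
mkdir -p pics; cat > h.py <<'E'
import numpy as np, cv2
from bench import r
def rays(c,uv):
    K=np.array(c["K"]);uv=np.atleast_2d(uv).astype(float)
    d=np.c_[(uv[:,0]-K[0,2])/K[0,0],(uv[:,1]-K[1,2])/K[1,1]]
    s=d.copy()
    for _ in range(20): s=d/(1+c["k1"]*(s**2).sum(1,keepdims=True))
    return np.c_[s,np.ones(len(s))]
def plane(c,uv,z):
    R=np.array(c["R"]);t=np.array(c["t"]);D=rays(c,uv)@R;o=-R.T@t
    return o+D*((z-o[2])/D[:,2])[:,None]
def depthpts(c,uv):
    R=np.array(c["R"]);t=np.array(c["t"]);uv=np.atleast_2d(uv).astype(int)
    return (rays(c,uv)*c["z_map"][uv[:,1],uv[:,0]][:,None]-t)@R
def proj(c,X):
    p=np.atleast_2d(X)@np.array(c["R"]).T+np.array(c["t"]);s=p[:,:2]/p[:,2:]
    s=s*(1+c["k1"]*(s**2).sum(1,keepdims=True));K=np.array(c["K"])
    return s*[K[0,0],K[1,1]]+K[:2,2]
E
python3 - <<'E'
from h import *
print(r.read_state(),r.nose_length)
for n in("top","scene"):
    c=r.camera(n);cv2.imwrite(f"pics/{n}0.png",c["pixels"]);np.savez(f"{n}0.npz",**c)
    print(n,-np.array(c["R"]).T@c["t"],np.array(c["R"]).round(2).tolist(),c["k1"],c["K"][0][0])
E
```

```text
{'time': 0.0, 'joint_positions': array([ 1.15440516,  0.33288394, -0.06470291,  1.46096127,  0.02161929,
        1.34990604, -0.08847529]), 'joint_vel': array([ 0.00022377, -0.00067926, -0.00143794, -0.00036396, -0.00021478,
       -0.00100007, -0.00088984]), 'joint_torque': array([ 5.11033995e-04, -6.23259044e+01,  2.50446709e-02, -3.89908326e+01,
       -6.13119593e-02,  3.98093252e-02,  1.73330241e-04]), 'ee_pos': array([ 0.23965947, -0.57683146,  0.24673687]), 'eef_rot': array([ 8.31787373e-01, -5.55093894e-01, -6.31136690e-04, -3.69189331e-04]), 'ft_force': array([ 0.17149689, -0.87363719, -0.47284594]), 'torque': array([-0.02324435,  0.02875548,  0.01286717]), 'width': 0.08723651969890951} 0.025
top [ 0.39826756 -0.20845054  0.92965744] [[-0.02, -1.0, -0.0], [-0.98, 0.02, -0.2], [0.2, -0.0, -0.98]] -0.0268599052768333 542.8424838032723
scene [0.20709022 0.35477272 0.60247604] [[-0.85, -0.53, -0.02], [-0.3, 0.51, -0.8], [0.43, -0.68, -0.6]] -0.022571246571414016 546.8252808188637
```

View pics/top0.png

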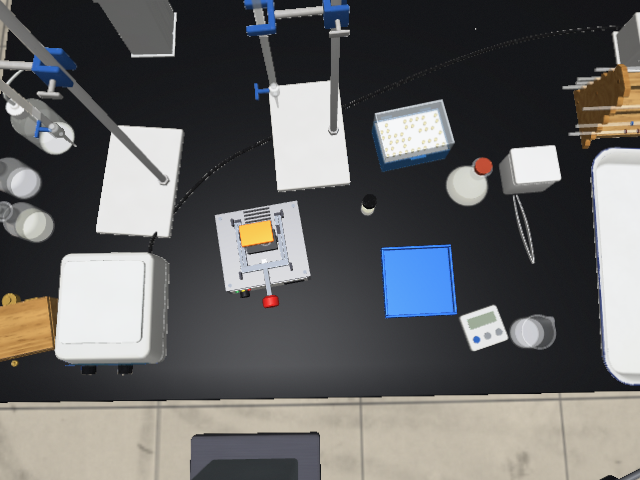

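View pics/scene0.png

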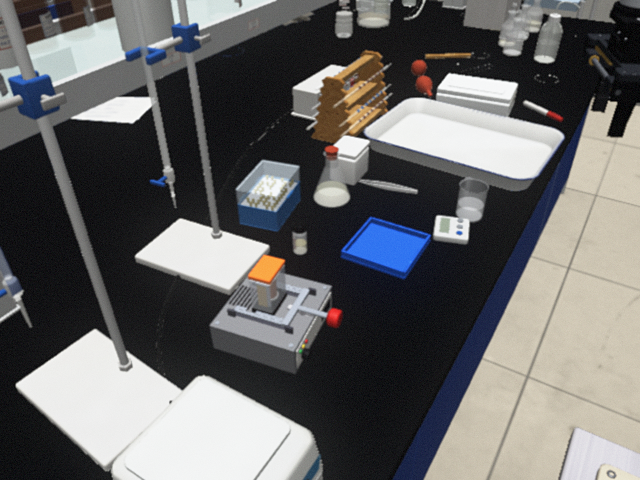

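The top view shows the orange relay top at (256,234), the knob at (270,300), the tray at (419,281) and the vial at (368,204). The scene view shows the knob at (334,318) and the relay top at (267,270). A stand rod rises behind the controller. Next I'll measure positions.

```bash
cat > m.py <<'E'
from h import *
def blob(c,lo,hi,roi=None):
    h=cv2.cvtColor(c["pixels"],cv2.COLOR_BGR2HSV);m=cv2.inRange(h,np.array(lo),np.array(hi))
    if roi is not None:
        k=np.zeros_like(m);k[roi[1]:roi[3],roi[0]:roi[2]]=255;m&=k
    n=cv2.findContours(m,cv2.RETR_EXTERNAL,cv2.CHAIN_APPROX_NONE)[0]
    return max(n,key=cv2.contourArea)
def rect(c,cn,z):
    p=plane(c,cn[:,0,:],z)[:,:2].astype(np.float32)
    return cv2.minAreaRect(p*1000)
OR=((8,120,120),(24,255,255));RED=((0,150,60),(6,255,255))
E
python3 - <<'E'
from m import *
T=dict(np.load("top0.npz"));S=dict(np.load("scene0.npz"))
print("relay top", rect(T,blob(T,*OR,(200,180,320,320)),.12), rect(S,blob(S,*OR,(200,200,380,380)),.12))
print("tray T",rect(T,blob(T,(100,120,80),(125,255,255),(360,220,480,340)),.016))
print("tray S",rect(S,blob(S,(100,150,60),(125,255,255),(330,200,440,290)),.016))
print("knob", rect(T,blob(T,*RED,(200,180,320,320)),.0585), rect(S,blob(S,*RED,(300,280,380,350)),.0585))
# grey box: contour in top
c=T;hh=cv2.cvtColor(c["pixels"],cv2.COLOR_BGR2HSV);m=cv2.inRange(hh,np.array((0,0,90)),np.array((180,70,255)))
k=np.zeros_like(m);k[195:300,205:320]=255;m&=k
m=cv2.morphologyEx(m,cv2.MORPH_CLOSE,np.ones((5,5)))
n=max(cv2.findContours(m,cv2.RETR_EXTERNAL,cv2.CHAIN_APPROX_NONE)[0],key=cv2.contourArea)
print("box",rect(c,n,.05), cv2.minAreaRect(n))
# depth-based, points at z~0.05
for nm,c in(("T",T),("S",S)):
    v,u=np.mgrid[0:480,0:640];uv=np.c_[u.ravel(),v.ravel()];P=depthpts(c,uv)
    ok=(c["z_map"].ravel()>0)&(P[:,0]>.3)&(P[:,0]<.65)&(P[:,1]>-.25)&(P[:,1]<.1)
    a=P[ok&(abs(P[:,2]-.05)<.006)];b=P[ok&(abs(P[:,2]-.12)<.006)]
    print(nm,"box",cv2.minAreaRect((a[:,:2]*1000).astype(np.float32)),"top",cv2.minAreaRect((b[:,:2]*1000).astype(np.float32)),b[:,2].mean())
print("vial T",plane(T,[[368,199]],.06),"high things near:")
P=depthpts(T,np.c_[u.ravel(),v.ravel()]);z=T["z_map"].ravel()
ok=(z>0)&(P[:,2]>.15)&(P[:,0]<.8)&(P[:,0]>.2)&(abs(P[:,1]+.15)<.35)
H=P[ok]; 
for lo in np.arange(.15,.6,.05):
    q=H[(H[:,2]>=lo)&(H[:,2]<lo+.05)]
    if len(q): print(lo.round(2),len(q),q.min(0).round(2),q.max(0).round(2))
E
```

```text
relay top ((575.681396484375, -101.02018737792969), (34.44808578491211, 49.7013053894043), 9.232337951660156) ((573.8218383789062, -99.66863250732422), (35.99345016479492, 55.02672576904297), 9.286503791809082)
tray T ((511.8218688964844, -362.6085205078125), (121.17705535888672, 121.93780517578125), 1.636121153831482)
tray S ((508.86004638671875, -357.0986328125), (128.79808044433594, 141.11404418945312), 1.5159074068069458)
knob ((477.82928466796875, -117.43470001220703), (19.172821044921875, 24.06618881225586), 0.26825717091560364) ((476.8284912109375, -119.0623550415039), (19.814172744750977, 36.83218002319336), 17.299482345581055)
box ((562.5142822265625, -103.03337097167969), (149.37322998046875, 141.10435485839844), 9.352149963378906) ((262.07159423828125, 250.96505737304688), (88.78565979003906, 86.66337585449219), 79.91940307617188)
T box ((526.462890625, -25.872421264648438), (181.40643310546875, 341.2518310546875), 23.578163146972656) top ((576.6053466796875, -100.77241516113281), (34.47473907470703, 50.08393096923828), 9.563405990600586) 0.11869570711471403
S box ((523.5210571289062, -21.047042846679688), (181.7942657470703, 331.5201110839844), 23.12236213684082) top ((574.9281005859375, -101.82373046875), (35.188232421875, 52.310302734375), 9.974689483642578) 0.11876124246574643
vial T [[ 0.64380721 -0.27910332  0.06      ]] high things near:
0.15 496 [ 0.69 -0.23  0.15] [0.79 0.17 0.2 ]
0.2 745 [ 0.69 -0.23  0.2 ] [0.79 0.19 0.25]
0.25 740 [ 0.69 -0.23  0.25] [0.78 0.17 0.3 ]
0.3 737 [ 0.69 -0.23  0.3 ] [0.78 0.17 0.35]
0.35 2506 [ 0.68 -0.24  0.35] [0.8  0.17 0.4 ]
0.4 1671 [ 0.66 -0.14  0.4 ] [0.78 0.14 0.45]
0.45 543 [0.69 0.07 0.45] [0.7  0.08 0.5 ]
0.5 167 [0.69 0.07 0.5 ] [0.7  0.08 0.52]
```

```bash
python3 -m creep '[{"x":0.03,"y":0.057,"z":0,"spin":-2},{"x":0.06,"y":0.115,"z":0,"spin":-4},{"x":0.08,"y":0.17,"z":0,"spin":-6},{"x":0.11,"y":0.22,"z":0,"spin":-8},{"x":0.14,"y":0.27,"z":0,"spin":-10},{"x":0.16,"y":0.32,"z":0,"spin":-12},{"x":0.19,"y":0.37,"z":0,"spin":-13},{"x":0.215,"y":0.42,"z":0,"spin":-13},{"x":0.238,"y":0.4595,"z":-0.02,"spin":-13},{"x":0.238,"y":0.4595,"z":-0.05,"spin":-13},{"x":0.238,"y":0.4595,"z":-0.08,"spin":-13},{"x":0.238,"y":0.4595,"z":-0.08,"spin":-13}]' 0.06 20
```

```text
time: 1.6
ee_pos: [0.4763, -0.1173, 0.1657]
eef_rot: [0.764, -0.646, -0.002, 0.001]
ft_force: [0.7, 0.5, 0.8]
width: 0.0603
```

```bash
python3 -m creep '[{"x":0.001,"y":0,"z":-0.04,"spin":0},{"x":0.001,"y":0,"z":-0.08,"spin":0},{"x":0.001,"y":0,"z":-0.101,"spin":0},{"x":0.001,"y":0,"z":-0.101,"spin":0},{"x":0.001,"y":0,"z":-0.101,"spin":0}]' 0.06 20
python3 - <<'E'
from m import *
c=r.camera("scene");cv2.imwrite("pics/s1.png",cv2.resize(c["pixels"][200:400,180:440],None,fx=3,fy=3))
E
```

```text
time: 2.22
ee_pos: [0.4799, -0.118, 0.0683]
eef_rot: [0.763, -0.646, 0.001, -0.0]
ft_force: [0.7, 0.3, 0.4]
width: 0.0601
```

View pics/s1.png

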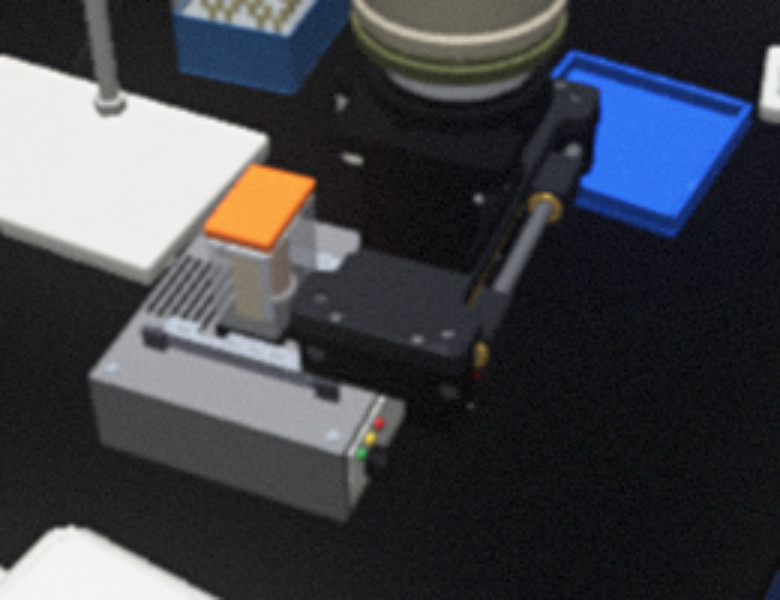

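The view shows the gripper straddling the knob, which is hidden at about (480,380). Its body is clear of the relay at (265,205). I'll close the fingers on the knob.

```bash
python3 -m creep '[{"x":0,"y":0,"z":0,"spin":0},{"x":0,"y":0,"z":0,"spin":0},{"x":0,"y":0,"z":0,"spin":0},{"x":0,"y":0,"z":0,"spin":0},{"x":0,"y":0,"z":0,"spin":0},{"x":0,"y":0,"z":0,"spin":0}]' 0 25
```

```text
time: 3.02
ee_pos: [0.4788, -0.1173, 0.0665]
eef_rot: [0.764, -0.646, -0.0, -0.0]
ft_force: [-0.8, 2.1, 0.8]
width: 0.0245
```

```bash
python3 -m creep '[{"x":-0.005,"y":-0.0008,"z":0,"spin":0},{"x":-0.01,"y":-0.0017,"z":0,"spin":0},{"x":-0.0142,"y":-0.0024,"z":0,"spin":0},{"x":-0.0142,"y":-0.0024,"z":0,"spin":0},{"x":-0.0142,"y":-0.0024,"z":0,"spin":0},{"x":-0.0142,"y":-0.0024,"z":0,"spin":0}]'
```

```text
time: 3.78
ee_pos: [0.4645, -0.1198, 0.0666]
eef_rot: [0.764, -0.646, -0.0, 0.0]
ft_force: [-0.7, 5.3, 1.7]
width: 0.0244
```

```bash
python3 -m creep '[{"x":0,"y":0,"z":0,"spin":0},{"x":0,"y":0,"z":0,"spin":0},{"x":0,"y":0,"z":0.0,"spin":0},{"x":0,"y":0,"z":0.04,"spin":0},{"x":0,"y":0,"z":0.09,"spin":0},{"x":0,"y":-0.02,"z":0.14,"spin":0},{"x":0,"y":-0.07,"z":0.15,"spin":0},{"x":0,"y":-0.12,"z":0.15,"spin":0},{"x":0,"y":-0.17,"z":0.15,"spin":0},{"x":0,"y":-0.17,"z":0.15,"spin":0}]' 0.06
python3 - <<'E'
from m import *
c=r.camera("top");cv2.imwrite("pics/t2.png",cv2.resize(c["pixels"][180:330,180:380],None,fx=4,fy=4))
print(rect(c,blob(c,*RED,(200,180,330,330)),.0585), rect(c,blob(c,*OR,(200,180,320,320)),.12))
c=r.camera("scene");print(rect(c,blob(c,*RED,(300,280,400,360)),.0585))
E
```

```text
time: 5.03
ee_pos: [0.463, -0.2945, 0.216]
eef_rot: [0.761, -0.648, -0.0, 0.001]
ft_force: [-0.2, 1.0, 0.1]
width: 0.0603
((463.49169921875, -119.0743637084961), (19.019742965698242, 24.014142990112305), 0.242270827293396) ((575.7101440429688, -101.06646728515625), (34.47787857055664, 49.66181182861328), 9.084248542785645)
((463.47235107421875, -121.0155029296875), (19.3501033782959, 38.421939849853516), 28.70423126220703)
```

View pics/t2.png

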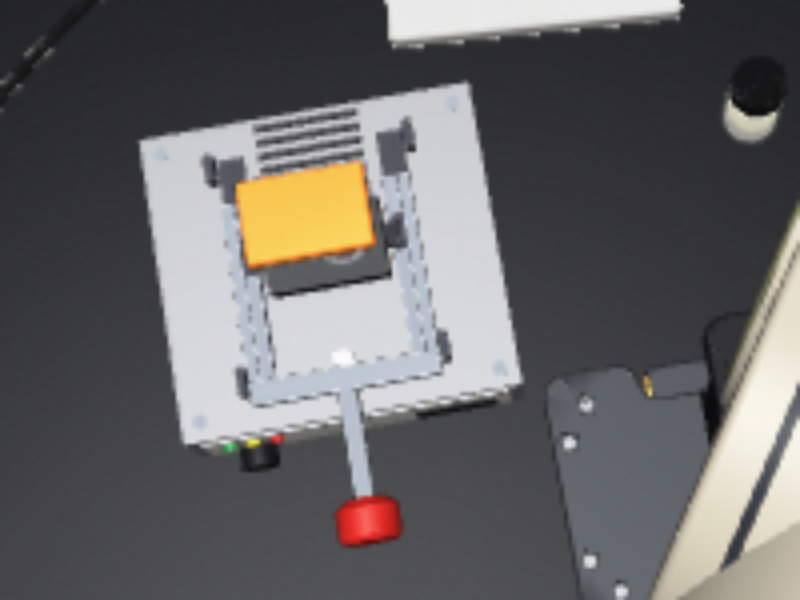

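The picture shows the knob at (368,520), pulled 14.4 mm, the relay still seated at (310,215) and the vial undisturbed. Next I'll straddle the relay top.

```bash
python3 -m creep '[{"x":0.03,"y":0.05,"z":0,"spin":0},{"x":0.06,"y":0.1,"z":0,"spin":0},{"x":0.09,"y":0.15,"z":0,"spin":0},{"x":0.111,"y":0.189,"z":0,"spin":0},{"x":0.111,"y":0.189,"z":-0.03,"spin":0},{"x":0.111,"y":0.189,"z":-0.06,"spin":0},{"x":0.111,"y":0.189,"z":-0.06,"spin":0},{"x":0.111,"y":0.189,"z":-0.06,"spin":0}]' 0.075
```

```text
time: 6.12
ee_pos: [0.5761, -0.1005, 0.158]
eef_rot: [0.764, -0.645, 0.001, -0.0]
ft_force: [0.3, 0.1, -0.1]
width: 0.0749
```

```bash
python3 -m creep '[{"x":-0.001,"y":0,"z":-0.015,"spin":0},{"x":-0.001,"y":0,"z":-0.028,"spin":0},{"x":-0.001,"y":0,"z":-0.028,"spin":0},{"x":0.0,"y":-0.005,"z":-0.028,"spin":0},{"x":0.001,"y":-0.009,"z":-0.028,"spin":0},{"x":0.001,"y":-0.009,"z":-0.028,"spin":0},{"x":0.001,"y":-0.009,"z":-0.028,"spin":0}]'
python3 - <<'E'
from m import *
c=r.camera("scene");cv2.imwrite("pics/s3.png",cv2.resize(c["pixels"][200:400,180:380],None,fx=3,fy=3))
E
```

```text
time: 7.0
ee_pos: [0.5767, -0.11, 0.1287]
eef_rot: [0.764, -0.646, 0.0, -0.0]
ft_force: [0.0, -0.5, 0.6]
width: 0.075
```

View pics/s3.png

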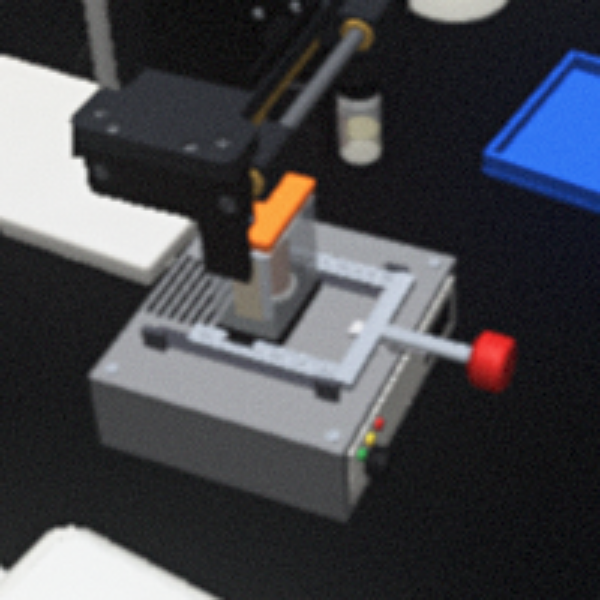

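The left finger, at about (225,240), is beside the relay's left face, with no contact yet. The vial and knob are fine. I'll push along the arc.

```bash
python3 -m creep '[{"x":0.0005,"y":-0.003,"z":0,"spin":0},{"x":0.001,"y":-0.0055,"z":0.0015,"spin":0},{"x":0.0015,"y":-0.008,"z":0.0035,"spin":0},{"x":0.0015,"y":-0.009,"z":0.004,"spin":0},{"x":0.0015,"y":-0.009,"z":0.004,"spin":0}]'
python3 - <<'E'
from m import *
c=r.camera("top");cv2.imwrite("pics/x.png",c["pixels"]);print(rect(c,blob(c,*OR,(200,180,320,320)),.12))
c=r.camera("scene");print(rect(c,blob(c,*OR,(200,200,380,380)),.12), r.read_state()["ft_force"])
E
```

```text
time: 7.68
ee_pos: [0.5775, -0.1162, 0.1316]
eef_rot: [0.764, -0.645, -0.002, -0.001]
ft_force: [-1.4, 9.2, -5.0]
width: 0.075
((572.2879638671875, -190.0109405517578), (1.5601351261138916, 0.0), 179.23898315429688)
((567.806640625, -103.51620483398438), (22.912261962890625, 53.45212173461914), 9.427955627441406) [-0.60079925  8.41877597 -5.61977459]
```

```bash
cat >> m.py <<'E'
def lean(c=None):
    c=c or r.camera("scene");cn=blob(c,*OR,(200,190,380,380))
    m=np.zeros((480,640),np.uint8);cv2.drawContours(m,[cn],-1,255,-1);m=cv2.erode(m,np.ones((3,3)))
    v,u=np.nonzero(m);P=depthpts(c,np.c_[u,v]);P=P[P[:,2]>.09]
    a=np.c_[(P[:,:2]-[.575,-.101])@np.array([[.986,-.165],[.165,.986]]),P[:,2]]
    for _ in range(4):
        X=np.c_[a[:,:2],np.ones(len(a))];s=np.linalg.lstsq(X,a[:,2],rcond=None)[0]
        e=abs(X@s-a[:,2]);a=a[e<2.5*np.median(e)+1e-4]
    return "slope_y %.3f (+: left up) slope_x %.3f ymin %.1f ymax %.1f zmin %.1f zmax %.1f n %d"%(s[1],s[0],*(1000*np.r_[np.percentile(a[:,1],[1,99]),np.percentile(a[:,2],[1,99])]),len(a))
E
python3 -m creep '[{"x":0.0005,"y":-0.002,"z":0.0015,"spin":0},{"x":0.0005,"y":-0.004,"z":0.003,"spin":0},{"x":0.0005,"y":-0.004,"z":0.003,"spin":0}]'
python3 - <<'E'
from m import *
print(lean(dict(np.load("scene0.npz"))));print(lean())
E
```

```text
time: 8.15
ee_pos: [0.5779, -0.1195, 0.1343]
eef_rot: [0.765, -0.645, -0.002, -0.001]
ft_force: [-0.2, 10.7, -6.0]
width: 0.0752
slope_y 0.000 (+: left up) slope_x -0.004 ymin -23.9 ymax 24.1 zmin 118.1 zmax 120.4 n 444
slope_y 0.063 (+: left up) slope_x -0.027 ymin -29.5 ymax 17.3 zmin 118.2 zmax 122.6 n 181
```

```bash
python3 -m creep '[{"x":0.0005,"y":-0.002,"z":0.0015,"spin":0},{"x":0.0005,"y":-0.004,"z":0.003,"spin":0},{"x":0.0005,"y":-0.004,"z":0.003,"spin":0}]'
python3 -c "
from m import *
print(lean(),r.read_state()['ft_force'])"
```

```text
time: 8.57
ee_pos: [0.5787, -0.1242, 0.1379]
eef_rot: [0.764, -0.645, -0.002, -0.001]
ft_force: [-0.9, 8.9, -2.5]
width: 0.0751
slope_y 0.142 (+: left up) slope_x 0.012 ymin -34.1 ymax 12.4 zmin 118.3 zmax 125.6 n 192 [-0.6700148   9.46646596 -3.3801256 ]
```

```bash
python3 -m creep '[{"x":0.0003,"y":-0.0015,"z":0.001,"spin":0},{"x":0.0003,"y":-0.0015,"z":0.001,"spin":0}]'
python3 -c "
from m import *
print(lean(),r.read_state()['ft_force'])"
```

```text
time: 8.88
ee_pos: [0.5788, -0.1251, 0.1385]
eef_rot: [0.765, -0.645, -0.002, -0.001]
ft_force: [-1.0, 9.5, -4.4]
width: 0.075
slope_y 0.151 (+: left up) slope_x 0.002 ymin -35.0 ymax 11.2 zmin 118.1 zmax 125.7 n 195 [-0.29066995 10.18475837 -4.63476191]
```

```bash
python3 -m creep '[{"x":-0.0008,"y":0.005,"z":0,"spin":0},{"x":-0.0016,"y":0.01,"z":0,"spin":0},{"x":-0.0016,"y":0.01,"z":0,"spin":0}]'
python3 -c "
from m import *
print(lean(),r.read_state()['ft_force'])"
```

```text
time: 9.3
ee_pos: [0.5779, -0.1185, 0.1399]
eef_rot: [0.764, -0.646, 0.0, 0.0]
ft_force: [0.5, -0.4, -0.2]
width: 0.0749
slope_y 0.161 (+: left up) slope_x -0.023 ymin -35.1 ymax 10.7 zmin 117.8 zmax 126.0 n 202 [-0.03735361  0.32460002  0.82052828]
```

The left foot has clicked: lean is about 0.15 and holds unloaded. Next I'll push from the right.

```bash
python3 -m creep '[{"x":-0.0015,"y":0.006,"z":-0.006,"spin":0},{"x":-0.003,"y":0.012,"z":-0.011,"spin":0},{"x":-0.004,"y":0.018,"z":-0.011,"spin":0},{"x":-0.0045,"y":0.022,"z":-0.0095,"spin":0},{"x":-0.005,"y":0.025,"z":-0.0075,"spin":0},{"x":-0.005,"y":0.025,"z":-0.0075,"spin":0}]'
python3 -c "
from m import *
print(lean(),r.read_state()['ft_force'])"
```

```text
time: 10.1
ee_pos: [0.5727, -0.0952, 0.132]
eef_rot: [0.763, -0.646, 0.001, 0.001]
ft_force: [1.2, -6.4, -2.9]
width: 0.0749
slope_y 0.088 (+: left up) slope_x -0.024 ymin -29.8 ymax 18.0 zmin 120.2 zmax 125.8 n 141 [ 1.15222771 -6.64892042 -2.74211367]
```

```bash
python3 -m creep '[{"x":-0.0003,"y":0.002,"z":0.0015,"spin":0},{"x":-0.0006,"y":0.004,"z":0.003,"spin":0},{"x":-0.0009,"y":0.0055,"z":0.004,"spin":0},{"x":-0.0009,"y":0.0055,"z":0.004,"spin":0}]'
python3 -c "
from m import *
print(lean(),r.read_state()['ft_force'])"
```

```text
time: 10.65
ee_pos: [0.5724, -0.0887, 0.1366]
eef_rot: [0.763, -0.646, 0.001, 0.0]
ft_force: [2.1, -3.2, 3.4]
width: 0.0749
slope_y 0.006 (+: left up) slope_x -0.041 ymin -23.4 ymax 24.9 zmin 123.4 zmax 126.3 n 197 [ 0.89950095 -3.29906401  1.88254487]
```

```bash
python3 -m creep '[{"x":0,"y":0,"z":0,"spin":0},{"x":-0.0003,"y":0.002,"z":0.0015,"spin":0},{"x":-0.0006,"y":0.004,"z":0.003,"spin":0},{"x":-0.001,"y":0.006,"z":0.0045,"spin":0},{"x":-0.001,"y":0.006,"z":0.0045,"spin":0}]'
python3 -c "
from m import *
print(lean(),r.read_state()['ft_force'])"
```

```text
time: 11.32
ee_pos: [0.5703, -0.084, 0.1397]
eef_rot: [0.763, -0.646, 0.0, 0.001]
ft_force: [2.0, -9.0, -3.5]
width: 0.0751
slope_y 0.227 (+: left up) slope_x -1.290 ymin -18.5 ymax 510.1 zmin 122.2 zmax 602.5 n 228 [ 1.27039101 -7.93019994 -3.88874181]
```

```bash
sed -i 's/P=P\[P\[:,2\]>.09\]/P=P[(P[:,2]>.105)\&(P[:,2]<.145)]/' m.py; python3 -c "
from m import *
print(lean(),r.read_state()['ft_force'])"
```

```text
slope_y -0.059 (+: left up) slope_x -0.024 ymin -18.7 ymax 29.4 zmin 123.3 zmax 128.2 n 248 [ 1.01186527 -7.57393218 -4.61543856]
```

```bash
python3 -m creep '[{"x":-0.0004,"y":0.0025,"z":0.0018,"spin":0},{"x":-0.0008,"y":0.005,"z":0.0037,"spin":0},{"x":-0.0008,"y":0.005,"z":0.0037,"spin":0}]'
python3 -c "
from m import *
print(lean(),r.read_state()['ft_force'])"
```

```text
time: 11.8
ee_pos: [0.5696, -0.078, 0.1438]
eef_rot: [0.763, -0.646, -0.0, 0.001]
ft_force: [0.6, -6.1, -1.2]
width: 0.0751
slope_y -0.146 (+: left up) slope_x -0.030 ymin -11.1 ymax 36.1 zmin 123.1 zmax 131.6 n 293 [ 0.92406169 -5.51168389 -1.61784276]
```

```bash
python3 -m creep '[{"x":0.0008,"y":-0.006,"z":-0.001,"spin":0},{"x":0.002,"y":-0.012,"z":-0.008,"spin":0},{"x":0.003,"y":-0.018,"z":-0.009,"spin":0},{"x":0.003,"y":-0.018,"z":-0.009,"spin":0}]'
python3 -c "
from m import *
print(lean(),r.read_state()['ft_force'])"
```

```text
time: 12.35
ee_pos: [0.573, -0.0956, 0.1349]
eef_rot: [0.763, -0.646, -0.0, 0.0]
ft_force: [-1.2, 1.0, 0.6]
width: 0.0751
slope_y -0.166 (+: left up) slope_x -0.029 ymin -10.9 ymax 34.7 zmin 122.4 zmax 131.3 n 170 [-0.22408421 -0.35429109  0.30123184]
```

```bash
python3 -m creep '[{"x":0.0008,"y":-0.005,"z":0,"spin":0},{"x":0.0015,"y":-0.009,"z":0.001,"spin":0},{"x":0.002,"y":-0.012,"z":0.003,"spin":0},{"x":0.0025,"y":-0.0145,"z":0.005,"spin":0},{"x":0.0025,"y":-0.0145,"z":0.005,"spin":0}]'
python3 -c "
from m import *
print(lean(),r.read_state()['ft_force'])"
```

```text
time: 13.02
ee_pos: [0.5752, -0.1078, 0.1397]
eef_rot: [0.764, -0.645, -0.001, -0.0]
ft_force: [-0.6, 5.0, -3.7]
width: 0.0749
slope_y -0.080 (+: left up) slope_x 0.006 ymin -17.3 ymax 29.0 zmin 126.0 zmax 130.7 n 186 [-0.43487904  5.56497124 -2.7934171 ]
```

```bash
python3 -m creep '[{"x":0.0004,"y":-0.0025,"z":0.0018,"spin":0},{"x":0.0008,"y":-0.005,"z":0.0036,"spin":0},{"x":0.001,"y":-0.006,"z":0.0042,"spin":0},{"x":0.001,"y":-0.006,"z":0.0042,"spin":0}]'
python3 -c "
from m import *
print(lean(),r.read_state()['ft_force'])"
```

```text
time: 13.58
ee_pos: [0.5768, -0.1152, 0.1448]
eef_rot: [0.764, -0.646, 0.0, -0.0]
ft_force: [-0.3, 4.3, 1.5]
width: 0.0751
slope_y -0.000 (+: left up) slope_x -0.000 ymin -25.1 ymax 20.4 zmin 129.4 zmax 131.7 n 190 [-0.95840973  3.93660516  1.8378957 ]
```

Both feet are at the second click: upright, top at 131.5 mm. I'll centre, lower and grip.

```bash
python3 -m creep '[{"x":-0.0008,"y":0.007,"z":0,"spin":0},{"x":-0.0015,"y":0.0135,"z":-0.01,"spin":0},{"x":-0.0015,"y":0.0135,"z":-0.025,"spin":0},{"x":-0.0015,"y":0.0135,"z":-0.034,"spin":0},{"x":-0.0015,"y":0.0135,"z":-0.034,"spin":0}]'
python3 -m creep '[{"x":0,"y":0,"z":0,"spin":0},{"x":0,"y":0,"z":0,"spin":0},{"x":0,"y":0,"z":0,"spin":0},{"x":0,"y":0,"z":0,"spin":0},{"x":0,"y":0,"z":0,"spin":0}]' 0 40
python3 -c "
from m import *
print(lean(),r.read_state()['ft_force'])"
```

```text
time: 14.25
ee_pos: [0.5744, -0.1023, 0.1092]
eef_rot: [0.763, -0.646, -0.001, 0.001]
ft_force: [0.5, -0.2, 0.5]
width: 0.0752
time: 14.88
ee_pos: [0.5754, -0.1023, 0.1108]
eef_rot: [0.764, -0.646, 0.0, -0.0]
ft_force: [-0.2, 0.1, 2.8]
width: 0.0492
slope_y 0.360 (+: left up) slope_x 0.781 ymin -23.7 ymax -20.0 zmin 129.7 zmax 130.9 n 3 [ 0.61271215 -1.20407748  3.44876471]
```

```bash
python3 -m creep '[{"x":0,"y":0,"z":0.004,"spin":0},{"x":0,"y":0,"z":0.009,"spin":0},{"x":0,"y":0,"z":0.016,"spin":0},{"x":0,"y":0,"z":0.025,"spin":0},{"x":0,"y":0,"z":0.04,"spin":0},{"x":0,"y":0,"z":0.06,"spin":0},{"x":0,"y":0,"z":0.08,"spin":0},{"x":0,"y":0,"z":0.1,"spin":0},{"x":0,"y":0,"z":0.1,"spin":0}]'
python3 - <<'E'
from m import *
c=r.camera("scene");cv2.imwrite("pics/s4.png",cv2.resize(c["pixels"][120:400,160:460],None,fx=2,fy=2))
print(r.read_state()["ft_force"])
E
```

```text
time: 16.05
ee_pos: [0.5767, -0.1019, 0.2138]
eef_rot: [0.764, -0.646, 0.003, -0.001]
ft_force: [-1.4, 0.1, -2.8]
width: 0.0492
[-0.23921876 -0.27470046 -2.81579789]
```

View pics/s4.png

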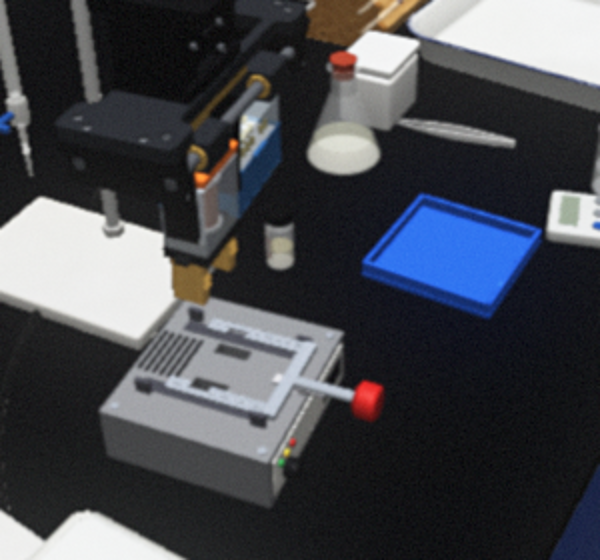

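The relay is out of the socket and held, with its feet at (205,265). The knob is still at the middle position, the vial at (278,245) is untouched, and the tray at (455,250) is clear. Now carrying it to the tray.

```bash
python3 -m creep '[{"x":-0.005,"y":-0.02,"z":0,"spin":0},{"x":-0.014,"y":-0.055,"z":0,"spin":0},{"x":-0.024,"y":-0.095,"z":0,"spin":0},{"x":-0.034,"y":-0.135,"z":0,"spin":0},{"x":-0.044,"y":-0.175,"z":0,"spin":0},{"x":-0.054,"y":-0.215,"z":0,"spin":-3},{"x":-0.061,"y":-0.245,"z":0,"spin":-8},{"x":-0.065,"y":-0.26,"z":0,"spin":-8},{"x":-0.065,"y":-0.26,"z":-0.03,"spin":-8},{"x":-0.065,"y":-0.26,"z":-0.06,"spin":-8},{"x":-0.065,"y":-0.26,"z":-0.08,"spin":-8},{"x":-0.065,"y":-0.26,"z":-0.08,"spin":-8}]'
python3 -m creep '[{"x":0,"y":0,"z":-0.012,"spin":0},{"x":0,"y":0,"z":-0.024,"spin":0},{"x":0,"y":0,"z":-0.034,"spin":0},{"x":0,"y":0,"z":-0.034,"spin":0},{"x":0,"y":0,"z":-0.034,"spin":0},{"x":0,"y":0,"z":-0.034,"spin":0}]'
```

```text
time: 17.6
ee_pos: [0.5098, -0.361, 0.129]
eef_rot: [0.717, -0.697, -0.001, 0.0]
ft_force: [0.5, 0.2, -2.1]
width: 0.0494
time: 18.35
ee_pos: [0.5104, -0.3623, 0.097]
eef_rot: [0.717, -0.697, 0.0, -0.0]
ft_force: [-0.2, -0.4, -3.4]
width: 0.0494
```

Now lowering in small steps until contact.

```bash
python3 -m creep '[{"x":0,"y":0,"z":-0.002,"spin":0},{"x":0,"y":0,"z":-0.004,"spin":0},{"x":0,"y":0,"z":-0.006,"spin":0},{"x":0,"y":0,"z":-0.0075,"spin":0},{"x":0,"y":0,"z":-0.0075,"spin":0}]'
python3 -m creep '[{"x":0,"y":0,"z":-0.001,"spin":0},{"x":0,"y":0,"z":-0.001,"spin":0},{"x":0,"y":0,"z":-0.001,"spin":0}]'
```

```text
time: 18.98
ee_pos: [0.51, -0.362, 0.0888]
eef_rot: [0.717, -0.697, -0.0, 0.0]
ft_force: [-0.1, 0.0, -4.0]
width: 0.0492
time: 19.35
ee_pos: [0.5104, -0.3622, 0.0884]
eef_rot: [0.717, -0.697, 0.0, -0.0]
ft_force: [0.4, 0.7, 1.1]
width: 0.0498
```

```bash
python3 -m creep '[{"x":0,"y":0,"z":-0.0005,"spin":0},{"x":0,"y":0,"z":-0.0005,"spin":0},{"x":0,"y":0,"z":-0.0005,"spin":0}]'
```

```text
time: 19.73
ee_pos: [0.5107, -0.3622, 0.0883]
eef_rot: [0.717, -0.697, 0.001, -0.0]
ft_force: [-0.7, 0.9, 5.0]
width: 0.0493
```

```bash
python3 -m creep '[{"x":0,"y":0,"z":0,"spin":0},{"x":0,"y":0,"z":0,"spin":0},{"x":0,"y":0,"z":0,"spin":0},{"x":0,"y":0,"z":0,"spin":0},{"x":0,"y":0,"z":0.02,"spin":0},{"x":0,"y":0,"z":0.06,"spin":0},{"x":0,"y":0,"z":0.11,"spin":0},{"x":-0.04,"y":-0.04,"z":0.14,"spin":0},{"x":-0.08,"y":-0.08,"z":0.15,"spin":0},{"x":-0.12,"y":-0.12,"z":0.15,"spin":0},{"x":-0.16,"y":-0.16,"z":0.15,"spin":0},{"x":-0.16,"y":-0.16,"z":0.15,"spin":0}]' 0.075
python3 - <<'E'
from m import *
c=r.camera("top");cv2.imwrite("pics/t5.png",cv2.resize(c["pixels"][160:350,200:480],None,fx=2.5,fy=2.5))
print("knob",rect(c,blob(c,*RED,(200,180,330,330)),.0585),"relay",rect(c,blob(c,*OR,(330,200,500,340)),.108))
c=r.camera("scene");cv2.imwrite("pics/s5.png",c["pixels"])
cn=blob(c,*OR,(340,150,460,290));v=cn[:,0];print(rect(c,cn,.108))
m=np.zeros((480,640),np.uint8);cv2.drawContours(m,[cn],-1,255,-1);vv,uu=np.nonzero(cv2.erode(m,np.ones((3,3))))
P=depthpts(c,np.c_[uu,vv]);A=np.c_[P[:,:2]-P[:,:2].mean(0),np.ones(len(P))];print("plane",np.linalg.lstsq(A,P[:,2],rcond=None)[0])
E
```

```text
time: 21.22
ee_pos: [0.3451, -0.5261, 0.2389]
eef_rot: [0.714, -0.7, 0.0, 0.001]
ft_force: [1.5, 0.4, -0.1]
width: 0.0751
knob ((463.49169921875, -119.0743637084961), (19.019742965698242, 24.014142990112305), 0.242270827293396) relay ((515.6580200195312, -360.1809387207031), (33.425086975097656, 49.66250991821289), 1.555443525314331)
((514.0093994140625, -358.8948059082031), (36.96900939941406, 58.156986236572266), 1.78969144821167)
plane [-0.49961997  0.45019561  0.11066479]
```

View pics/t5.png

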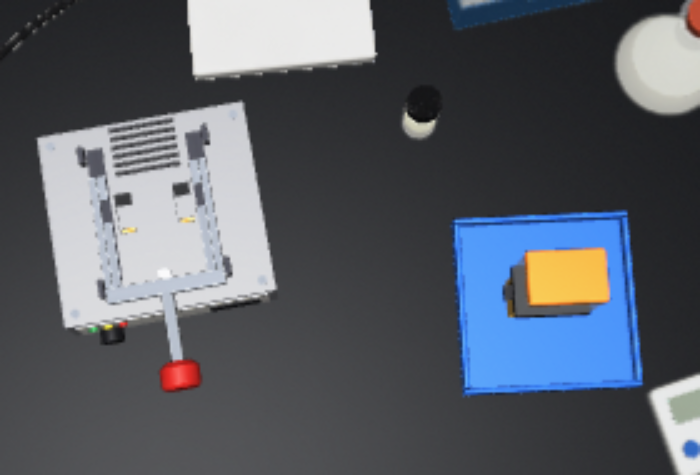

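The relay stands near the tray's middle, with its orange top at (567,276). The vial at (422,112) and the knob at (180,375) haven't moved. That plane fit includes edge outliers, so I'll repeat the tilt check with outliers removed, then hand in.

```bash
python3 - <<'E'
from m import *
for n,roi in(("top",(330,200,500,340)),("scene",(340,150,460,290))):
    c=r.camera(n);cn=blob(c,*OR,roi);m=np.zeros((480,640),np.uint8);cv2.drawContours(m,[cn],-1,255,-1);vv,uu=np.nonzero(cv2.erode(m,np.ones((3,3))))
    P=depthpts(c,np.c_[uu,vv]);P=P[abs(P[:,2]-.108)<.012];A=np.c_[P[:,:2]-P[:,:2].mean(0),np.ones(len(P))];print(n,len(P),np.linalg.lstsq(A,P[:,2],rcond=None)[0].round(3))
print(r.read_state()["ft_force"],r.close_job())
E
```

```text
top 585 [-0.013 -0.     0.107]
scene 307 [ 0.005 -0.004  0.107]
the job is handed in; nothing more can be done
[0.25915302 0.49086152 0.2216973 ] None
```

The relay is out of the controller and standing upright in the blue tray, and I handed the job in just after 21 s of the 72 s allowed. The hand-in gives no verdict, so what follows is from my own measurements.

- **Rod:** I pulled the rod to its middle click. The camera put the knob 14.4 mm out, and it read the same at the end.
- **Rocking:** I worked the feet up left, right, right, left. The largest lean measured was about 0.17 rad. That is just under the 0.25 rad limit's warning range you'd see as ten degrees (0.17 rad is about 9.5°). The relay ended upright, 12 mm up.
- **Placing:** I lifted it straight out, lowered it into the tray until the wrist felt contact, then let go and backed off.

**Last checks:**
- **Position:** the relay is within about 5 mm of the tray's centre.
- **Upright:** the top is at 107 mm (108 expected), with a tilt of about 0.01 rad in both cameras.
- **Surroundings:** the vial looks unmoved in the pictures, though I did not measure it again. The wrist force was near zero.

Two of the tilt fits along the way went wrong because of stray depth points, and I repeated both with those points removed. A third, while the gripper hid the relay's top, had only 3 points; I ignored it and did not repeat it.

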